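# Stow the green paint pot in the push-latch tray

### The job

Stand the green paint pot upright in the open tray of the little plywood drawer unit and let go of it. Then push the tray in (the orange pad on its front is there for that), past flush until the push-push latch catches, let go, and check that it has stayed shut with the pot still standing inside. Leave the yellow pot where it is.

Things in the scene. Friction and masses are not known exactly. Their poses are not given: they have to be found in the camera images.
- green_pot_center (a point): Centre (half-way up) of the green lidded paint pot: a plain upright cylinder 40 mm across and 56 mm tall (about 0.06 to 0.11 kg), standing on the table; its z axis points up. This is the pot to stow.
- yellow_pot_center (a point): Centre (half-way up) of the yellow paint pot, same shape and size as the green one. A bystander: it stays where it is.
- push_pad (a point): Centre of the front face of the tray's orange push pad, at z = 44 mm (pad 70 wide, 44 high). x: level, into the unit (push direction); z up. Behind it along x, moving with it: white front 24-34 (top at z = 82); open compartment 34-118, 148 wide, floor at z = 12, walls 26 high. Fixed unit 184 wide, 92 high, its face 114 behind the pad when open: stand the pot (it fits inside) 74 behind the pad.
- tray (a joint): Tray's opening, m: 0.090 open (start), 0 latched (white front flush with the unit), -0.018 hard stop. A spring pushes it out: 2 N open, 7 N shut, up to 15 N at the latch. Pushed 8 mm or more past flush (aim for -0.013) and let go, it comes back to 0 and stays latched; pushed less, it springs open. Pushing a latched tray past -0.010 again and letting go releases it.
Not all that is in view belongs to the job. Of the things like the part that bears green_pot_center, leave any that is grey or purple; of the rest the larger one is meant.

How it is judged:
On the way:
1. the green pot stands released in the open tray (x of green_pot_center in the frame of push_pad between 0.034 and 0.118 m and y of green_pot_center in the frame of push_pad between -0.074 and 0.074 m and height (world z) of green_pot_center below 0.046 m and angle between green_pot_center's own z axis and vertical below 0.17 rad and contact force between the fingers and anything else below 0.1 N and value of joint tray above 0.05 m), for 0.2 s.
At the end, for the whole second after the job is handed in: The tray is latched and still (joint within 4 mm of 0), nothing pushing it; the green pot stands in its compartment, upright within 10 degrees; the yellow pot is within 20 mm of where it started (value of joint tray between -0.004 and 0.004 m and velocity of joint tray between -0.01 and 0.01 m/s and x of green_pot_center in the frame of push_pad between 0.034 and 0.118 m and y of green_pot_center in the frame of push_pad between -0.074 and 0.074 m and height (world z) of green_pot_center below 0.046 m and angle between green_pot_center's own z axis and vertical below 0.17 rad and distance of yellow_pot_center from where it was at the start of the episode below 0.02 m); the robot touches nothing.
It fails at once if the yellow pot is shifted by more than 20 mm (distance of yellow_pot_center from where it was at the start of the episode above 0.02 m).
It also fails if it takes over 54 s, if anything falls off the work surface, if the arm or the gripper's body presses on something with over 40 N, if the wrist force passes 120 N, or if a joint passes its speed limit or range.

### The arm

A 6-joint arm with a two-finger parallel gripper is mounted at the origin on the work surface. World frame = base frame: x ahead of the robot, y to its left, z up, the work surface at z = 0. Lengths are in m, angles in rad, forces in N, time in s.
With the tool pointing down it reaches from about 0.375 to 0.9 m from the base axis. Payload 3.1 kg.
Tool frame: the origin (TCP) lies on the centre line of the jaws, within the pads' length; the fingertips stand robot.tip_reach ahead of it and the grasp point (between the pads) is the TCP (robot.tip_reach is the distance from the TCP to the fingertips, in m); z points along the fingers, y is the direction in which the jaws open and shut (so a half turn about z gives the same grasp; the last joint's range is limited). The gripper opens to 87 mm and grips with 3 to 60 N. Pads are 19 mm wide; open, the fingers measure 117 mm over their backs; the gripper's body (75 mm by 190 mm) begins 51 mm behind the grasp point.
Start: joints at [-1.389, 0.527, 1.433, -0, 1.181, -0.178], TCP at [0.221, -0.585, 0.242] pointing down, gripper open.
Joint ranges: [-3.08, 3.08], [-0.75, 2.2], [0.22, 2.44], [-1.43, 4.57], [0, 2.65], [-2.85, 2.85]. Speed limits (rad/s): [2.79, 2.79, 3.14, 3.14, 3.14, 3.14].

### API

Orientations are given as a unit quaternion [x, y, z, w].
In Python, from rig import telemetry, viewer, robot gives the robot as it stands. The module is installed in compiled form; this text tells all that it offers.
- The arm moves only by the tool step_arm, never from a script. Its argument "targets" is a list of rows, each an object of numbers: "dx", "dy", "dz": the shift along the tool's x, y, z in m; "rx", "ry", "rz": the turn, a rotation vector about the tool's x, y, z in degrees. In form: [{"dx": .., "dy": .., "dz": .., "rx": .., "ry": .., "rz": ..}, ...]. A call has exactly 5 rows; each row is the pose to reach, as a shift and turn from the pose measured when the call began, along the tool's axes at that moment; what a row does not reach only later rows make up. A row lasts 1/8 s, in which the tool goes at most 62.5 mm and 10.7 degrees, less where a joint would pass 70% of its speed; a pose out of reach is approached as far as the arm can. A call with a gripper value outside its range is refused whole. "gripper" is the opening, from 0 (shut) to 1 (fully open), set as the call begins (left out, the last holds). The fingers move at their own pace and stop on an object; "force" is the grip in N (left out, the last holds). Time passes only in rows, so rows that repeat a pose let the fingers close, or fill a call up. It gives the time, the measured TCP pose, the force and the opening at its end, in the units of the state.
- telemetry.get_obs(): the state, without advancing time (a new reading comes with each control period).
- viewer.camera(name): name is "side" or "top"; returns a dict with "img" (420x560x3 uint8, blue, green, red), "depth" (420x560 float32, m along the optical axis (not along the pixel's ray), 0 where there is no reading), "K" (3x3 intrinsics, pixels), "k1" (the pictures are not rectified: a ray, as slopes to the right and down, at radius r is drawn at 1 + k1 r^2 times it, then the intrinsics apply), "R" (3x3) and "t" (3): a world point X has camera coordinates R X + t. Camera axes: x right, y down, z forward; pixel columns grow to the right and rows downward; lengths in m; the calibration is good to about 2 mm. A picture is of the moment at which its call begins.
- robot.hand_in(): hands the job in, once; it reports no verdict.
The state is a dict: "time": time; "q": joint angles; "joint_velocities": joint speeds; "joint_torque": joint torques, N m; "position": TCP position; "tool_rot": TCP orientation; "ft_force": force on the tool from outside, world axes, zero at the start; "moment": the same for the moment, N m; "grip_width": finger opening in m.
Only numpy, scipy, OpenCV 4.12 (cv2) and the standard library are available. Lean on these libraries where they do the work, as an engineer would, in place of code of your own. Each camera call takes 0.05 s, during which the arm holds its last target.

## Working session

There is one attempt and no reset: what is moved stays moved. The work goes in short steps, Python scripts to look and compute and a tool call to move; the robot and the scene stay as the last step left them, time stands still between calls to the robot, and variables do not carry over. Pictures are saved under pics/ and viewed, and the job is handed in when it is done.

Besides the shell and the picture viewer there is one more tool, called after "Call:" by a JSON object that holds its "op" and its "data", one argument or row to a line. step_arm: Moves the arm, as the interface text tells. Its arguments: {"type":"object","properties":{"targets":{"type":"array"},"gripper":{"type":"number"},"force":{"type":"number"}},"required":["targets"]}

```bash
mkdir -p pics
cat > h.py <<'E'
import numpy as np, cv2
from rig import telemetry, viewer, robot
def pts(c):
    h,w=c['depth'].shape
    v,u=np.mgrid[0:h,0:w].astype(np.float64)
    P=und(c,np.stack([u.ravel(),v.ravel()],1))
    d=c['depth'].astype(float).ravel()
    X=np.c_[P*d[:,None],d]
    W=(X-c['t'])@np.array(c['R'])
    return W.reshape(h,w,3)
def und(c,uv):
    D=np.array([c['k1'],0,0,0,0],float)
    return cv2.undistortPoints(np.asarray(uv,float).reshape(-1,1,2),np.array(c['K'],float),D).reshape(-1,2)
def ray(c,uv,z):
    p=und(c,uv); d=np.c_[p,np.ones(len(p))]@np.array(c['R']); o=-np.array(c['R']).T@np.array(c['t'])
    s=(z-o[2])/d[:,2]; return o+d*s[:,None]
E
python3 - <<'E'
from h import *
print(telemetry.get_obs(), robot.tip_reach)
for n in ('side','top'):
    c=viewer.camera(n); cv2.imwrite(f'pics/{n}0.png',c['img']); np.savez(f'/tmp/{n}0.npz',**c)
    print(n,c['K'],c['k1'],-np.array(c['R']).T@c['t'],c['R'])
E
```

```text
{'time': 0.0, 'q': array([-1.38847453e+00,  5.28433357e-01,  1.43388507e+00, -6.41458747e-05,
        1.18139871e+00, -1.78508332e-01]), 'joint_velocities': array([ 1.63471087e-04, -4.42748529e-04,  3.78716340e-04, -5.12700193e-04,
       -1.67470412e-03,  6.63136351e-05]), 'joint_torque': array([ 1.69291252e-04, -4.40045285e+01, -1.76594263e+01,  6.32893690e-02,
        5.82353398e-02, -1.58233565e-04]), 'position': array([ 0.22053692, -0.58406391,  0.24059723]), 'tool_rot': array([ 9.83766553e-01,  1.79449827e-01, -3.16842982e-05, -1.06218355e-03]), 'ft_force': array([-0.08398544, -0.22449196,  0.15219365]), 'moment': array([-0.0318592 , -0.02454804, -0.06340143]), 'grip_width': 0.08727546569797705} 0.019
side [[483.34499427   0.         281.67000595]
 [  0.         483.34499427 206.49843681]
 [  0.           0.           1.        ]] -0.15581018391367618 [0.43314486 0.66160339 0.74567122] [[-0.99181348 -0.12766945  0.00255685]
 [-0.08936708  0.67967683 -0.72804734]
 [ 0.09121158 -0.72231567 -0.68552208]]
top [[429.50495697   0.         279.36321473]
 [  0.         429.50495697 212.39568265]
 [  0.           0.           1.        ]] -0.056729714275053765 [ 0.41353386 -0.05109179  0.79867795] [[ 2.61365032e-02 -9.99658276e-01  4.62403357e-04]
 [-9.92285418e-01 -2.59998071e-02 -1.21217403e-01]
 [ 1.21188002e-01  2.70936292e-03 -9.92625875e-01]]
```

View pics/side0.png

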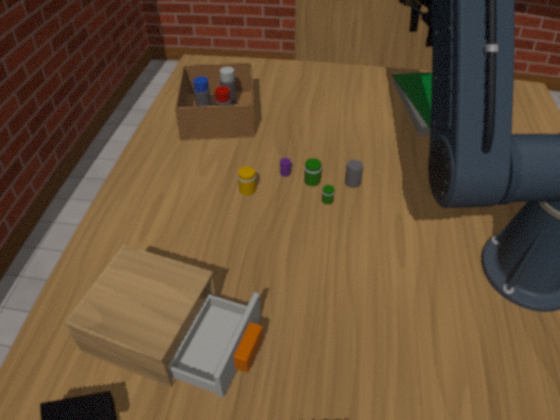

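View pics/top0.png

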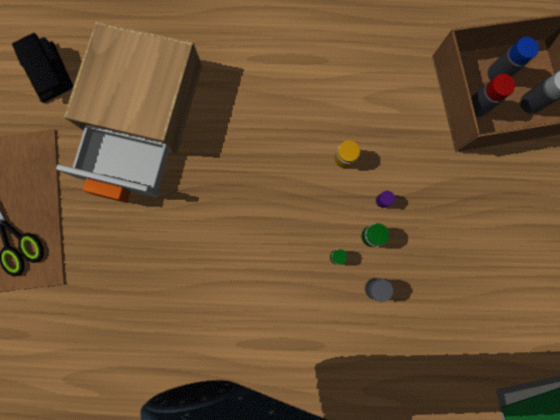

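The side view shows the large green pot at about (313,172), with a small green one at (328,195), purple at (285,167), grey at (354,173) and yellow at (247,181). In the top view the large green pot is at (376,236), yellow at (347,153), the orange pad at (105,189) and the tray around (122,158). The large green pot is the one to stow.

Run:
```python
from h import *
L=lambda n:dict(np.load(f'/tmp/{n}0.npz'))
for n in ('top','side'):
    c=L(n); W=pts(c); hsv=cv2.cvtColor(c['img'],cv2.COLOR_BGR2HSV)
    for name,lo,hi in (('green',(50,100,40),(75,255,255)),('yellow',(22,150,60),(32,255,255)),('orange',(5,200,100),(15,255,255)),('purple',(125,80,30),(150,255,255))):
        m=cv2.inRange(hsv,lo,hi)
        k,lab,st,ce=cv2.connectedComponentsWithStats(m)
        for i in range(1,k):
            if st[i,4]<60: continue
            w=W[(lab==i)&(c['depth']>0)]
            print(n,name,st[i],ce[i].round(1),'xyz med',np.median(w,0).round(4),'min',w.min(0).round(3),'max',w.max(0).round(3))
            top=w[np.abs(w[:,2]-np.percentile(w[:,2],90))<.004]
            print('    top centre',((top[:,:2].max(0)+top[:,:2].min(0))/2).round(4),np.ptp(top,0).round(3), np.percentile(w[:,2],90).round(4))
c=L('top');W=pts(c)
for uv in [(150,60),(85,110),(97,25),(195,42),(165,137),(120,160),(62,169),(110,180),(155,188),(350,200)]: print(uv,W[uv[1],uv[0]].round(4))
```

```text
top green [367 224  22  21 375] [377.5 234.1] xyz med [ 0.4707 -0.2198  0.0572] min [ 0.453 -0.252 -0.001] max [ 0.488 -0.202  0.061]
    top centre [ 0.4709 -0.2212] [0.035 0.036 0.006] 0.0589
top green [331 250  16  14 186] [338.7 256.6] xyz med [ 0.4301 -0.156   0.04  ] min [ 0.419 -0.168  0.014] max [ 0.442 -0.144  0.043]
    top centre [ 0.4307 -0.1562] [0.023 0.025 0.006] 0.0415
top green [504 390  56  30 988] [534.5 409.1] xyz med [ 0.1701 -0.507   0.0355] min [ 0.153 -0.552  0.031] max [ 0.205 -0.449  0.041]
    top centre [ 0.1791 -0.5004] [0.051 0.103 0.008] 0.0371
top orange [ 83 179  39  20 481] [102.  188.7] xyz med [0.5364 0.2615 0.0671] min [0.52  0.227 0.057] max [0.554 0.296 0.071]
    top centre [0.5367 0.2615] [0.033 0.069 0.006] 0.0688
top purple [376 191  19  16 224] [385.4 198.8] xyz med [ 0.5365 -0.239   0.0394] min [ 0.525 -0.264 -0.001] max [ 0.55  -0.229  0.043]
    top centre [ 0.538  -0.2423] [0.024 0.024 0.006] 0.0416
side green [ 394   73   39   54 1098] [418.2  91.3] xyz med [ 0.1898 -0.6435  0.0347] min [ 0.137 -0.762  0.029] max [ 0.279 -0.033  0.38 ]
[... 867 characters left out ...]
49 457] [246.8 347.5] xyz med [0.5373 0.2744 0.0653] min [0.52  0.229 0.028] max [0.554 0.299 0.07 ]
    top centre [0.5377 0.2636] [0.033 0.07  0.006] 0.0673
side purple [281 159  10  17 141] [285.1 166.5] xyz med [ 0.5381 -0.2315  0.0311] min [ 0.527 -0.249  0.003] max [ 0.549 -0.226  0.042]
    top centre [ 0.5393 -0.2376] [0.02  0.024 0.006] 0.0394
(150, 60) [0.7626 0.1845 0.0933]
(85, 110) [0.6696 0.2922 0.0926]
(97, 25) [0.8282 0.2854 0.0941]
(195, 42) [8.483e-01 1.279e-01 4.000e-04]
(165, 137) [0.6237 0.1487 0.0932]
(120, 160) [0.6019 0.2555 0.0099]
(62, 169) [0.5668 0.3287 0.0816]
(110, 180) [0.5491 0.2418 0.083 ]
(155, 188) [0.5477 0.1815 0.0217]
(350, 200) [ 0.5374 -0.1806  0.0041]
```

Run:
```python
from h import *
L=lambda n:dict(np.load(f'/tmp/{n}0.npz'))
def rect(P): return cv2.minAreaRect((P[:,:2]*1000).astype(np.float32))
for n in ('top','side'):
    c=L(n);W=pts(c);ok=c['depth']>0
    reg=ok&(W[...,0]>.45)&(W[...,1]>.1)&(W[...,1]<.42)&(W[...,0]<.9)
    r=rect(W[reg&(W[...,2]>.087)&(W[...,2]<.099)]);print(n,'unit top',r,cv2.boxPoints(r).round(1).tolist())
    r=rect(W[reg&(W[...,2]>.074)&(W[...,2]<.0865)&(W[...,0]<.62)]);print(n,'front',r)
    hsv=cv2.cvtColor(c['img'],cv2.COLOR_BGR2HSV)
    m=cv2.inRange(hsv,(5,180,80),(15,255,255))>0
    P=W[reg&m&(W[...,2]>.060)];r=rect(P);print(n,'padtop',r,cv2.boxPoints(r).round(1).tolist())
    P=W[reg&m&(W[...,2]<.060)];
    if len(P)>30:
        f=cv2.fitLine((P[:,:2]*1000).astype(np.float32),cv2.DIST_HUBER,0,.01,.01).ravel();print('padface line',f,len(P),np.median(P,0))
    m=cv2.inRange(hsv,(50,100,40),(75,255,255))>0
    g=ok&m&(np.hypot(W[...,0]-.47,W[...,1]+.22)<.04)&(W[...,2]>.053)
    print('green lid',cv2.minEnclosingCircle((W[g][:,:2]*1000).astype(np.float32)),W[g].mean(0))
    if n=='top':
        print('lid ray',ray(c,np.array([np.argwhere(g)[:,::-1].mean(0)]),.056))
        print('grey',W[286:292,372:386].reshape(-1,3).mean(0), 'yel',W[150:156,343:352].reshape(-1,3).mean(0))
```

```text
top unit top ((726.9310913085938, 220.2369384765625), (186.08937072753906, 187.1753692626953), 77.87911987304688) [[615.9000244140625, 148.89999389648438], [798.9000244140625, 109.5999984741211], [838.0, 291.6000061035156], [655.0, 330.8999938964844]]
top front ((558.3373413085938, 235.29843139648438), (77.56588745117188, 193.89463806152344), 13.924773216247559)
top padtop ((536.8478393554688, 261.81182861328125), (68.90311431884766, 23.17536735534668), 77.61406707763672) [[518.0999755859375, 230.60000610351562], [540.7999877929688, 225.6999969482422], [555.5999755859375, 293.0], [532.9000244140625, 297.8999938964844]]
green lid ((470.7113952636719, -220.68951416015625), 18.59761619567871) [ 0.47058289 -0.22015922  0.05730389]
lid ray [[ 0.47067071 -0.22045165  0.056     ]]
grey [ 0.37738658 -0.22205393  0.05708815] yel [ 0.61417378 -0.16619537  0.05734086]
side unit top ((728.2259521484375, 221.19808959960938), (186.9415740966797, 188.26348876953125), 77.69673919677734) [[616.2999877929688, 149.89999389648438], [800.2999877929688, 109.80000305175781], [840.0999755859375, 292.5], [656.2000122070312, 332.6000061035156]]
side front ((559.5140380859375, 238.31427001953125), (77.36341094970703, 194.68161010742188), 13.583734512329102)
side padtop ((537.2070922851562, 263.27972412109375), (68.62421417236328, 24.490827560424805), 79.5029296875) [[518.9000244140625, 231.8000030517578], [543.0, 227.3000030517578], [555.5, 294.79998779296875], [531.4000244140625, 299.20001220703125]]
padface line [2.8375986e-01 9.5889539e-01 5.3286389e+02 2.8033673e+02] 271 [0.53166284 0.28932855 0.04472213]
green lid ((471.4232177734375, -216.6262664794922), 16.48975944519043) [ 0.47158369 -0.21474254  0.05643016]
```

Call:
{"op": "step_arm", "data": {
  "targets": [
    {"dx":0.03,"dy":-0.02,"rz":6},
    {"dx":0.075,"dy":-0.052,"rz":14},
    {"dx":0.125,"dy":-0.087,"rz":22},
    {"dx":0.175,"dy":-0.122,"rz":29},
    {"dx":0.225,"dy":-0.156,"dz":0.02,"rz":32.8}
  ],
  "gripper": 0.9,
  "force": 15
}}

```text
invalid input
```

```bash
cat >> h.py <<'E'
from scipy.spatial.transform import Rotation as Ro
def want(x,y,z,yaw=-12.1):
    o=telemetry.get_obs(); R=Ro.from_quat(o['tool_rot']); 
    T=Ro.from_euler('z',yaw,degrees=True)*Ro.from_euler('x',180,degrees=True)
    print('t',o['time'],'p',o['position'].round(4),'F',o['ft_force'].round(2),'w',round(o['grip_width'],4),'q',o['q'].round(2))
    print('d',R.inv().apply(np.array([x,y,z])-o['position']).round(4),'r',np.degrees((R.inv()*T).as_rotvec()).round(2))
E
python3 -c "
from h import *
want(.4707,-.2195,.10)"
```

```text
t 0.1 p [ 0.2205 -0.5841  0.2407] F [ 0.08 -0.16  0.14] w 0.0868 q [-1.39  0.53  1.43 -0.    1.18 -0.18]
d [ 0.3627 -0.2526  0.1413] r [-1.100e-01  1.000e-02  3.277e+01]
```

Call:
{"op": "step_arm", "data": {
  "targets": [
    {"dx":0.03,"dy":-0.02,"dz":0,"rx":0,"ry":0,"rz":6},
    {"dx":0.075,"dy":-0.052,"dz":0,"rx":0,"ry":0,"rz":14},
    {"dx":0.125,"dy":-0.087,"dz":0,"rx":0,"ry":0,"rz":22},
    {"dx":0.175,"dy":-0.122,"dz":0,"rx":0,"ry":0,"rz":29},
    {"dx":0.225,"dy":-0.156,"dz":0.02,"rx":0,"ry":0,"rz":32.8}
  ],
  "gripper": 0.9,
  "force": 15
}}

```text
time: 0.72
position: [0.3768, -0.3588, 0.2223]
tool_rot: [0.994, -0.107, 0.001, 0.0]
ft_force: [0.1, -0.5, 0.7]
grip_width: 0.0787
```

```bash
python3 -c "
from h import *
want(.4707,-.2195,.10)"
```

```text
t 0.725 p [ 0.3768 -0.3588  0.2223] F [ 0.14 -0.49  0.75] w 0.0787 q [-0.98  0.41  1.72  0.    1.01  0.81]
d [ 0.0618 -0.1562  0.1223] r [ 0.03 -0.12 -0.2 ]
```

Call:
{"op": "step_arm", "data": {
  "targets": [
    {"dx":0.02,"dy":-0.045,"dz":0.03,"rx":0,"ry":0,"rz":0},
    {"dx":0.04,"dy":-0.095,"dz":0.06,"rx":0,"ry":0,"rz":0},
    {"dx":0.062,"dy":-0.14,"dz":0.09,"rx":0,"ry":0,"rz":0},
    {"dx":0.062,"dy":-0.156,"dz":0.11,"rx":0,"ry":0,"rz":0},
    {"dx":0.062,"dy":-0.156,"dz":0.11,"rx":0,"ry":0,"rz":0}
  ]
}}

```text
time: 1.35
position: [0.4697, -0.2175, 0.1106]
tool_rot: [0.994, -0.106, -0.001, -0.001]
ft_force: [-0.1, -1.1, -0.2]
grip_width: 0.0785
```

Run:
```python
from h import *
want(.4707,-.2195,.042)
for n in ('top','side'):
    c=viewer.camera(n); cv2.imwrite(f'pics/{n}1.png',c['img'])
    cv2.imwrite(f'pics/{n}1z.png',cv2.resize(c['img'][100:320,240:460],None,fx=2.5,fy=2.5))
```

```text
t 1.35 p [ 0.4697 -0.2175  0.1106] F [-0.07 -1.07 -0.18] w 0.0785 q [-0.65  0.59  1.81  0.    0.74  1.13]
d [0.0016 0.0019 0.0686] r [-0.09  0.16 -0.04]
```

View pics/side1z.png

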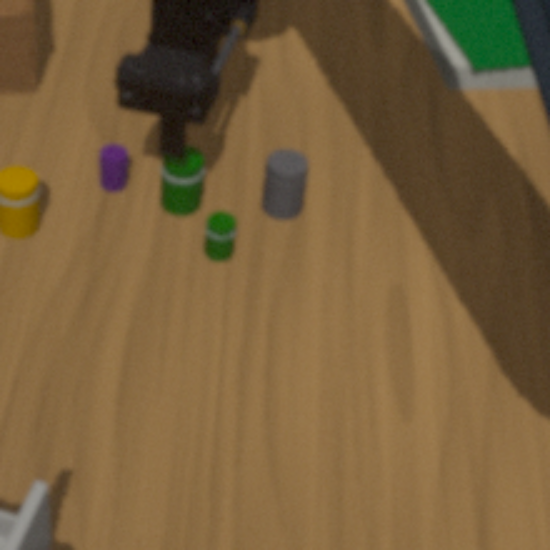

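The side crop (offset 240,100, ×2.5) shows the gripper right above the large green pot at (183,180), clear of the small green one at (220,237), purple and grey. Descending.

Call:
{"op": "step_arm", "data": {
  "targets": [
    {"dx":0.0015,"dy":0.002,"dz":0.015,"rx":0,"ry":0,"rz":0},
    {"dx":0.0015,"dy":0.002,"dz":0.035,"rx":0,"ry":0,"rz":0},
    {"dx":0.0015,"dy":0.002,"dz":0.055,"rx":0,"ry":0,"rz":0},
    {"dx":0.0015,"dy":0.002,"dz":0.068,"rx":0,"ry":0,"rz":0},
    {"dx":0.0015,"dy":0.002,"dz":0.068,"rx":0,"ry":0,"rz":0}
  ]
}}

```text
time: 2.08
position: [0.4716, -0.2231, 0.0437]
tool_rot: [0.994, -0.108, 0.0, 0.0]
ft_force: [0.4, -0.3, -0.1]
grip_width: 0.0784
```

Call:
{"op": "step_arm", "data": {
  "targets": [
    {"dx":0,"dy":0,"dz":0,"rx":0,"ry":0,"rz":0},
    {"dx":0,"dy":0,"dz":0,"rx":0,"ry":0,"rz":0},
    {"dx":0,"dy":0,"dz":0,"rx":0,"ry":0,"rz":0},
    {"dx":0,"dy":0,"dz":0,"rx":0,"ry":0,"rz":0},
    {"dx":0,"dy":0,"dz":0,"rx":0,"ry":0,"rz":0}
  ],
  "gripper": 0.2,
  "force": 15
}}

```text
time: 2.7
position: [0.4717, -0.2231, 0.0439]
tool_rot: [0.994, -0.108, 0.001, 0.0]
ft_force: [0.1, 0.8, 1.5]
grip_width: 0.0396
```

Call:
{"op": "step_arm", "data": {
  "targets": [
    {"dx":0,"dy":0,"dz":-0.015,"rx":0,"ry":0,"rz":0},
    {"dx":0,"dy":0,"dz":-0.045,"rx":0,"ry":0,"rz":0},
    {"dx":0,"dy":0,"dz":-0.08,"rx":0,"ry":0,"rz":0},
    {"dx":0,"dy":0,"dz":-0.11,"rx":0,"ry":0,"rz":0},
    {"dx":0,"dy":0,"dz":-0.13,"rx":0,"ry":0,"rz":0}
  ]
}}

```text
time: 3.32
position: [0.4718, -0.2232, 0.1764]
tool_rot: [0.994, -0.108, 0.002, 0.001]
ft_force: [-0.1, -0.2, -0.7]
grip_width: 0.0394
```

Run:
```python
from h import *
want(.5974,.2485,.17)
c=viewer.camera('side'); cv2.imwrite('pics/side2.png',c['img'])
```

```text
t 3.325 p [ 0.4718 -0.2232  0.1764] F [-0.13 -0.16 -0.69] w 0.0394 q [-0.66  0.48  1.76  0.    0.9   1.13]
d [ 0.0218 -0.4876  0.0057] r [ 0.09 -0.21 -0.25]
```

View pics/side2.png

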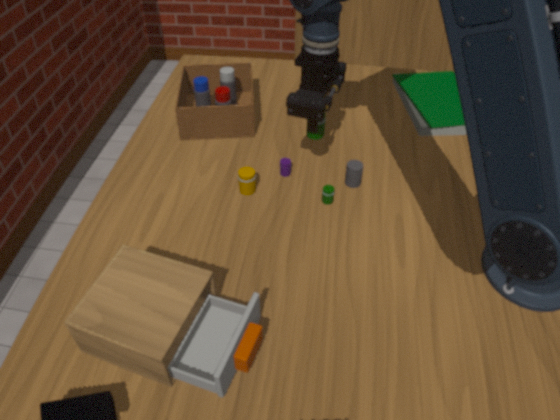

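The pot hangs in the jaws at (315,130) and the bystanders haven't moved. Carrying it to the tray.

Call:
{"op": "step_arm", "data": {
  "targets": [
    {"dx":0.0,"dy":-0.025,"dz":0,"rx":0,"ry":0,"rz":0},
    {"dx":0.005,"dy":-0.07,"dz":0,"rx":0,"ry":0,"rz":0},
    {"dx":0.01,"dy":-0.12,"dz":0,"rx":0,"ry":0,"rz":0},
    {"dx":0.015,"dy":-0.17,"dz":0,"rx":0,"ry":0,"rz":0},
    {"dx":0.02,"dy":-0.22,"dz":0,"rx":0,"ry":0,"rz":0}
  ]
}}

```text
time: 4.0
position: [0.5396, -0.0117, 0.1779]
tool_rot: [0.994, -0.108, 0.004, 0.002]
ft_force: [0.5, 0.2, -0.4]
grip_width: 0.0392
```

Call:
{"op": "step_arm", "data": {
  "targets": [
    {"dx":0.0,"dy":-0.05,"dz":0,"rx":0,"ry":0,"rz":0},
    {"dx":0.0,"dy":-0.1,"dz":0,"rx":0,"ry":0,"rz":0},
    {"dx":0.0,"dy":-0.15,"dz":0,"rx":0,"ry":0,"rz":0},
    {"dx":0.0,"dy":-0.195,"dz":0,"rx":0,"ry":0,"rz":0},
    {"dx":0.0,"dy":-0.22,"dz":0,"rx":0,"ry":0,"rz":0}
  ]
}}

```text
time: 4.62
position: [0.5864, 0.2056, 0.177]
tool_rot: [0.994, -0.106, 0.003, 0.002]
ft_force: [0.3, -0.3, -0.1]
grip_width: 0.0395
```

Run:
```python
from h import *
want(.5974,.2485,.12)
```

```text
t 4.625 p [0.5864 0.2056 0.177 ] F [ 0.29 -0.33 -0.06] w 0.0395 q [ 0.16  0.6   1.51 -0.01  1.03  1.95]
d [ 0.0013 -0.0444  0.0569] r [ 0.18 -0.42 -0.12]
```

Call:
{"op": "step_arm", "data": {
  "targets": [
    {"dx":0.001,"dy":-0.025,"dz":0,"rx":0,"ry":-0.2,"rz":0},
    {"dx":0.001,"dy":-0.044,"dz":0.0,"rx":0.2,"ry":-0.4,"rz":0},
    {"dx":0.001,"dy":-0.044,"dz":0.03,"rx":0.2,"ry":-0.4,"rz":0},
    {"dx":0.001,"dy":-0.044,"dz":0.05,"rx":0.2,"ry":-0.4,"rz":0},
    {"dx":0.001,"dy":-0.044,"dz":0.05,"rx":0.2,"ry":-0.4,"rz":0}
  ]
}}

```text
time: 5.25
position: [0.5954, 0.2476, 0.1251]
tool_rot: [0.994, -0.107, -0.002, 0.001]
ft_force: [-0.9, -0.6, -0.1]
grip_width: 0.0393
```

Run:
```python
from h import *
want(.5974,.2485,.057)
for n in ('top','side'):
    c=viewer.camera(n); cv2.imwrite(f'pics/{n}3.png',c['img'])
    W=pts(c); hsv=cv2.cvtColor(c['img'],cv2.COLOR_BGR2HSV); m=(cv2.inRange(hsv,(50,80,30),(75,255,255))>0)&(c['depth']>0)&(np.hypot(W[...,0]-.6,W[...,1]-.25)<.06)
    if m.sum()>5: print(n,m.sum(),W[m].min(0),W[m].max(0))
```

```text
t 5.25 p [0.5954 0.2476 0.1251] F [-0.91 -0.62 -0.07] w 0.0393 q [0.22 0.69 1.47 0.   0.98 2.01]
d [ 0.0021 -0.0014  0.068 ] r [ 0.1   0.24 -0.14]
top 49 [0.57864668 0.22236957 0.13463361] [0.61105018 0.26189697 0.20265115]
side 147 [0.57612513 0.2306136  0.08508612] [0.60650194 0.27770092 0.14010903]
```

View pics/side3.png

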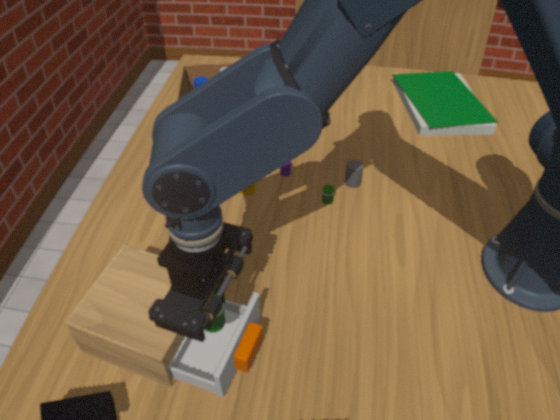

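View pics/top3.png

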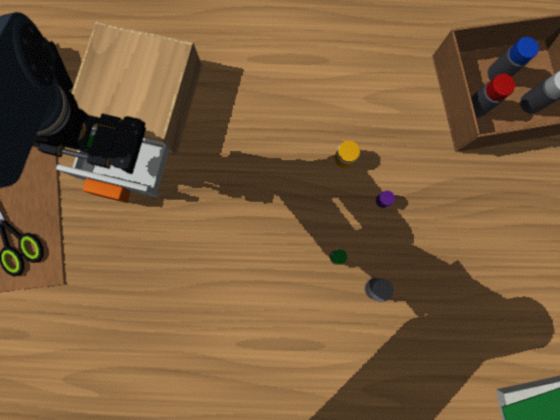

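The pot is held over the open compartment: side view (215,320), top view (95,135). Its bottom is at about 0.083 m, as expected. Lowering it.

Call:
{"op": "step_arm", "data": {
  "targets": [
    {"dx":0.002,"dy":-0.001,"dz":0.015,"rx":0,"ry":0.2,"rz":0},
    {"dx":0.002,"dy":-0.001,"dz":0.035,"rx":0,"ry":0.2,"rz":0},
    {"dx":0.002,"dy":-0.001,"dz":0.052,"rx":0,"ry":0.2,"rz":0},
    {"dx":0.002,"dy":-0.001,"dz":0.062,"rx":0,"ry":0.2,"rz":0},
    {"dx":0.002,"dy":-0.001,"dz":0.062,"rx":0,"ry":0.2,"rz":0}
  ]
}}

```text
time: 5.98
position: [0.5987, 0.2484, 0.0638]
tool_rot: [0.994, -0.107, 0.001, 0.0]
ft_force: [-0.1, 1.0, -0.5]
grip_width: 0.0397
```

Run:
```python
from h import *
want(.5974,.2485,.0565)
```

```text
t 5.975 p [0.5987 0.2484 0.0638] F [-0.14  0.96 -0.48] w 0.0397 q [ 0.22  0.78  1.5  -0.    0.86  2.01]
d [-0.0013  0.0002  0.0073] r [ 0.04 -0.1  -0.15]
```

Call:
{"op": "step_arm", "data": {
  "targets": [
    {"dx":-0.001,"dy":0,"dz":0.003,"rx":0,"ry":0,"rz":0},
    {"dx":-0.001,"dy":0,"dz":0.005,"rx":0,"ry":0,"rz":0},
    {"dx":-0.001,"dy":0,"dz":0.007,"rx":0,"ry":0,"rz":0},
    {"dx":-0.001,"dy":0,"dz":0.008,"rx":0,"ry":0,"rz":0},
    {"dx":-0.001,"dy":0,"dz":0.008,"rx":0,"ry":0,"rz":0}
  ]
}}

```text
time: 6.6
position: [0.5979, 0.2486, 0.056]
tool_rot: [0.994, -0.107, 0.001, 0.0]
ft_force: [0.3, -0.0, 0.1]
grip_width: 0.0397
```

Call:
{"op": "step_arm", "data": {
  "targets": [
    {"dx":0,"dy":0,"dz":0.0005,"rx":0,"ry":0,"rz":0},
    {"dx":0,"dy":0,"dz":0.001,"rx":0,"ry":0,"rz":0},
    {"dx":0,"dy":0,"dz":0.001,"rx":0,"ry":0,"rz":0},
    {"dx":0,"dy":0,"dz":0.001,"rx":0,"ry":0,"rz":0},
    {"dx":0,"dy":0,"dz":0.001,"rx":0,"ry":0,"rz":0}
  ]
}}

```text
time: 7.22
position: [0.5979, 0.2486, 0.0559]
tool_rot: [0.994, -0.107, 0.001, 0.0]
ft_force: [-1.1, -0.6, 4.8]
grip_width: 0.0395
```

Fz = 4.8 N, so the pot is on the tray floor. Releasing it.

Call:
{"op": "step_arm", "data": {
  "targets": [
    {"dx":0,"dy":0,"dz":0,"rx":0,"ry":0,"rz":0},
    {"dx":0,"dy":0,"dz":0,"rx":0,"ry":0,"rz":0},
    {"dx":0,"dy":0,"dz":0,"rx":0,"ry":0,"rz":0},
    {"dx":0,"dy":0,"dz":0,"rx":0,"ry":0,"rz":0},
    {"dx":0,"dy":0,"dz":0,"rx":0,"ry":0,"rz":0}
  ],
  "gripper": 0.75
}}

```text
time: 7.85
position: [0.5979, 0.2486, 0.0558]
tool_rot: [0.994, -0.107, 0.001, 0.0]
ft_force: [0.4, -0.2, -0.1]
grip_width: 0.065
```

Call:
{"op": "step_arm", "data": {
  "targets": [
    {"dx":0,"dy":0,"dz":-0.01,"rx":0,"ry":0,"rz":0},
    {"dx":0,"dy":0,"dz":-0.03,"rx":0,"ry":0,"rz":0},
    {"dx":0,"dy":0,"dz":-0.06,"rx":0,"ry":0,"rz":0},
    {"dx":0,"dy":0,"dz":-0.09,"rx":0,"ry":0,"rz":0},
    {"dx":0,"dy":0,"dz":-0.12,"rx":0,"ry":0,"rz":0}
  ]
}}

```text
time: 8.48
position: [0.598, 0.2488, 0.1786]
tool_rot: [0.994, -0.107, 0.002, 0.0]
ft_force: [-0.1, -0.3, -0.0]
grip_width: 0.0655
```

Call:
{"op": "step_arm", "data": {
  "targets": [
    {"dx":-0.03,"dy":0,"dz":0,"rx":0,"ry":0,"rz":0},
    {"dx":-0.07,"dy":0,"dz":0,"rx":0,"ry":0,"rz":0},
    {"dx":-0.1,"dy":0,"dz":0,"rx":0,"ry":0,"rz":0},
    {"dx":-0.12,"dy":0,"dz":0,"rx":0,"ry":0,"rz":0},
    {"dx":-0.12,"dy":0,"dz":0,"rx":0,"ry":0,"rz":0}
  ],
  "gripper": 0
}}

```text
time: 9.1
position: [0.4796, 0.2747, 0.1796]
tool_rot: [0.994, -0.106, 0.003, -0.0]
ft_force: [0.9, -0.4, -0.2]
grip_width: 0.0231
```

Run:
```python
from h import *
# pad at (.525,.264); closed-finger contact ~ 10 mm ahead; stand 35 mm off
u=np.array([np.cos(np.radians(-12.1)),np.sin(np.radians(-12.1))])
pad=np.array([.525,.264]); a=pad-.035*u
want(a[0],a[1],.055)
for n in ('top','side'):
    c=viewer.camera(n); cv2.imwrite(f'pics/{n}4.png',c['img'])
    W=pts(c); hsv=cv2.cvtColor(c['img'],cv2.COLOR_BGR2HSV); m=(cv2.inRange(hsv,(50,80,30),(75,255,255))>0)&(c['depth']>0)&(np.hypot(W[...,0]-.6,W[...,1]-.25)<.06)
    print(n,m.sum())
    if m.sum()>5: print(np.percentile(W[m],[3,50,97],axis=0).round(4))
```

```text
t 9.1 p [0.4796 0.2747 0.1796] F [ 0.91 -0.38 -0.18] w 0.0231 q [ 0.32  0.51  1.68 -0.    0.94  2.1 ]
d [0.0109 0.001  0.1247] r [-0.05 -0.3  -0.05]
top 452
[[0.579  0.2292 0.0208]
 [0.5939 0.2435 0.0687]
 [0.6127 0.2636 0.0715]]
side 585
[[0.5792 0.2336 0.021 ]
 [0.5942 0.2573 0.0671]
 [0.6116 0.2683 0.0702]]
```

View pics/side4.png

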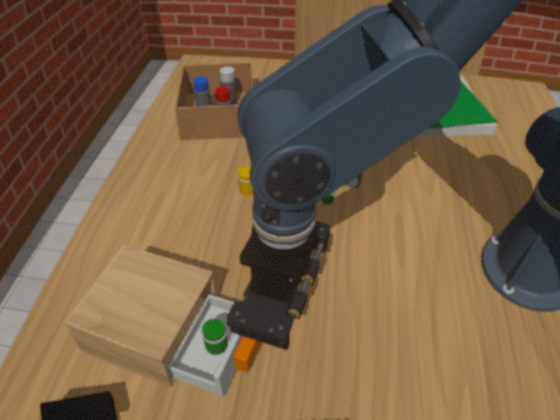

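View pics/top4.png

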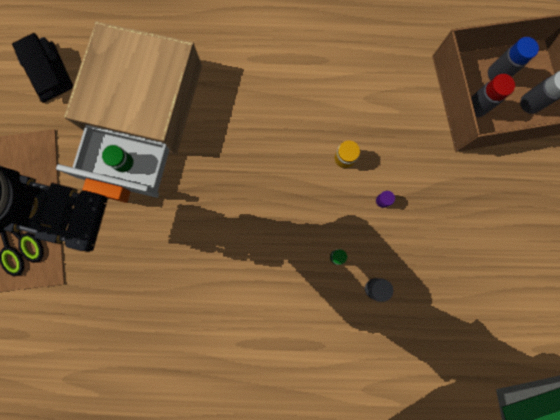

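Side (215,336) and top (116,157) views show the pot upright in the open tray, with its lid at z≈0.069. Yellow is unchanged at top-view (347,153). Next I bring the closed fingers down in front of the pad.

Call:
{"op": "step_arm", "data": {
  "targets": [
    {"dx":0.0,"dy":0,"dz":0.02,"rx":0,"ry":-0.3,"rz":0},
    {"dx":0.005,"dy":0,"dz":0.05,"rx":0,"ry":-0.3,"rz":0},
    {"dx":0.005,"dy":0.001,"dz":0.085,"rx":0,"ry":-0.3,"rz":0},
    {"dx":0.005,"dy":0.001,"dz":0.115,"rx":0,"ry":-0.3,"rz":0},
    {"dx":0.005,"dy":0.001,"dz":0.124,"rx":0,"ry":-0.3,"rz":0}
  ]
}}

```text
time: 9.82
position: [0.4882, 0.2719, 0.0538]
tool_rot: [0.994, -0.107, 0.0, -0.0]
ft_force: [0.4, -0.0, 0.0]
grip_width: 0.0005
```

Call:
{"op": "step_arm", "data": {
  "targets": [
    {"dx":0.005,"dy":0,"dz":0,"rx":0,"ry":0,"rz":0},
    {"dx":0.008,"dy":0,"dz":0,"rx":0,"ry":0,"rz":0},
    {"dx":0.012,"dy":0,"dz":0,"rx":0,"ry":0,"rz":0},
    {"dx":0.015,"dy":0,"dz":0,"rx":0,"ry":0,"rz":0},
    {"dx":0.015,"dy":0,"dz":0,"rx":0,"ry":0,"rz":0}
  ]
}}

```text
time: 10.45
position: [0.5034, 0.2688, 0.0543]
tool_rot: [0.994, -0.107, 0.001, -0.001]
ft_force: [-0.3, -0.2, 0.7]
grip_width: 0.0005
```

```bash
cat >> h.py <<'E'
u=np.array([np.cos(np.radians(-12.1)),np.sin(np.radians(-12.1)),0]); n_=np.array([u[1],-u[0],0])
def along():
    o=telemetry.get_obs(); d=o['position']-np.array([.525,.264,0])
    print('t',o['time'],'along',(d@u).round(4),'lat',(d@n_).round(4),'z',o['position'][2].round(4),'F along',(o['ft_force']@u).round(2),o['ft_force'].round(2),o['grip_width'].round(4))
E
python3 -c "
from h import *
along(); want(.525,.264,.055)"
```

```text
Traceback (most recent call last):
  File "h.py", line 26, in along
    print('t',o['time'],'along',(d@u).round(4),'lat',(d@n_).round(4),'z',o['position'][2].round(4),'F along',(o['ft_force']@u).round(2),o['ft_force'].round(2),o['grip_width'].round(4))
                                                                                                                                                               ^^^^^^^^^^^^^^^^^^^^^
AttributeError: 'float' object has no attribute 'round'
```

Call:
{"op": "step_arm", "data": {
  "targets": [
    {"dx":0.004,"dy":0,"dz":0,"rx":0,"ry":0,"rz":0},
    {"dx":0.008,"dy":0,"dz":0,"rx":0,"ry":0,"rz":0},
    {"dx":0.012,"dy":0,"dz":0,"rx":0,"ry":0,"rz":0},
    {"dx":0.018,"dy":0,"dz":0,"rx":0,"ry":0,"rz":0},
    {"dx":0.022,"dy":0,"dz":0,"rx":0,"ry":0,"rz":0}
  ]
}}

```text
time: 11.08
position: [0.5242, 0.2641, 0.0541]
tool_rot: [0.994, -0.107, -0.0, -0.0]
ft_force: [-2.6, 1.0, 1.4]
grip_width: 0.0005
```

```bash
sed -i "s/o\['grip_width'\].round(4)/round(o['grip_width'],4)/" h.py
python3 - <<'E'
from h import *
along()
for n in ('top','side'):
    c=viewer.camera(n); cv2.imwrite(f'pics/{n}5.png',c['img'])
c=viewer.camera('side');cv2.imwrite('pics/side5z.png',cv2.resize(c['img'][240:400,60:300],None,fx=3,fy=3))
E
```

```text
t 11.075 along -0.0008 lat 0.0001 z 0.0541 F along -2.71 [-2.55  1.    1.42] 0.0005
```

View pics/side5z.png

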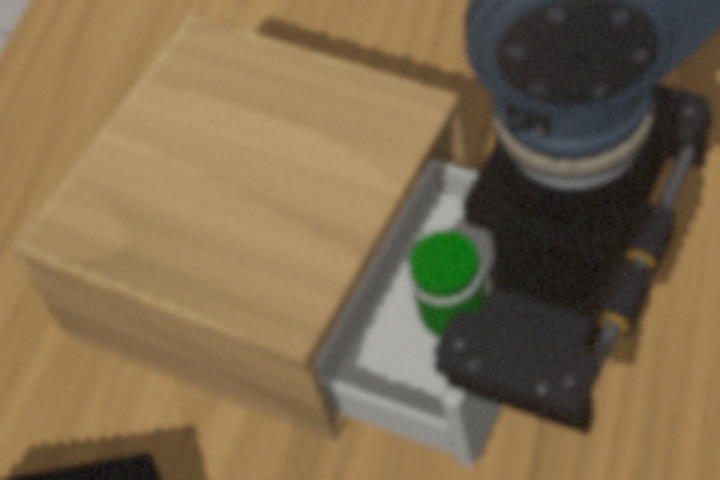

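Contact force is -2.7 N along the push. The side crop shows the pot standing and the tray slightly in. Continuing at moderate speed.

Call:
{"op": "step_arm", "data": {
  "targets": [
    {"dx":0.005,"dy":0,"dz":0,"rx":0,"ry":0,"rz":0},
    {"dx":0.012,"dy":0,"dz":0,"rx":0,"ry":0,"rz":0},
    {"dx":0.02,"dy":0,"dz":0,"rx":0,"ry":0,"rz":0},
    {"dx":0.028,"dy":0,"dz":0,"rx":0,"ry":0,"rz":0},
    {"dx":0.036,"dy":0,"dz":0,"rx":0,"ry":0,"rz":0}
  ]
}}

```text
time: 11.85
position: [0.5599, 0.2563, 0.054]
tool_rot: [0.994, -0.107, -0.0, -0.0]
ft_force: [-5.2, 2.6, 2.4]
grip_width: 0.0003
```

Run:
```python
from h import *
along(); want(.525+.07*u[0],.264+.07*u[1],.054)
```

```text
t 11.85 along 0.0358 lat 0.0002 z 0.054 F along -5.67 [-5.23  2.62  2.4 ] 0.0003
t 11.85 p [0.5599 0.2563 0.054 ] F [-5.23  2.62  2.4 ] w 0.0003 q [0.25 0.77 1.59 0.   0.79 2.03]
d [ 0.0342 -0.0004 -0.    ] r [-0.05  0.03 -0.21]
```

Call:
{"op": "step_arm", "data": {
  "targets": [
    {"dx":0.006,"dy":0,"dz":0,"rx":0,"ry":0,"rz":0},
    {"dx":0.013,"dy":0,"dz":0,"rx":0,"ry":0,"rz":0},
    {"dx":0.02,"dy":0,"dz":0,"rx":0,"ry":0,"rz":0},
    {"dx":0.027,"dy":0,"dz":0,"rx":0,"ry":0,"rz":0},
    {"dx":0.033,"dy":0,"dz":0,"rx":0,"ry":0,"rz":0}
  ]
}}

```text
time: 12.48
position: [0.5915, 0.2494, 0.054]
tool_rot: [0.994, -0.107, -0.001, -0.001]
ft_force: [-7.6, 3.0, 3.1]
grip_width: 0.0007
```

Run:
```python
from h import *
along()
for n in ('top','side'):
    c=viewer.camera(n); W=pts(c); cv2.imwrite(f'pics/{n}6z.png',cv2.resize(c['img'][60:220,40:240] if n=='top' else c['img'][240:400,60:300],None,fx=3,fy=3))
    hsv=cv2.cvtColor(c['img'],cv2.COLOR_BGR2HSV)
    d=W-np.array([.525,.264,0]); a=d@u; l=d@n_
    # front rim: low saturation, z .074-.087
    m=(c['depth']>0)&(W[...,2]>.072)&(W[...,2]<.087)&(abs(l)<.1)&(a<.14)&(a>0)&(hsv[...,1]<60)&(hsv[...,2]>80)
    print(n,m.sum(),np.percentile(a[m],[2,20,50,80,98]).round(4) if m.sum() else '')
    mo=(c['depth']>0)&(cv2.inRange(hsv,(5,180,80),(15,255,255))>0)&(abs(l)<.06)&(a<.14)
    print(n,'orange',mo.sum(),np.percentile(a[mo],[2,20,50,80,98]).round(4) if mo.sum() else '')
```

```text
t 12.475 along 0.0681 lat 0.0003 z 0.054 F along -8.1 [-7.64  3.    3.11] 0.0007
top 11 [0.1101 0.1106 0.1118 0.1123 0.1146]
top orange 96 [0.0794 0.0827 0.0887 0.0948 0.0984]
side 65 [0.1041 0.105  0.1079 0.1115 0.1147]
side orange 0
```

View pics/top6z.png

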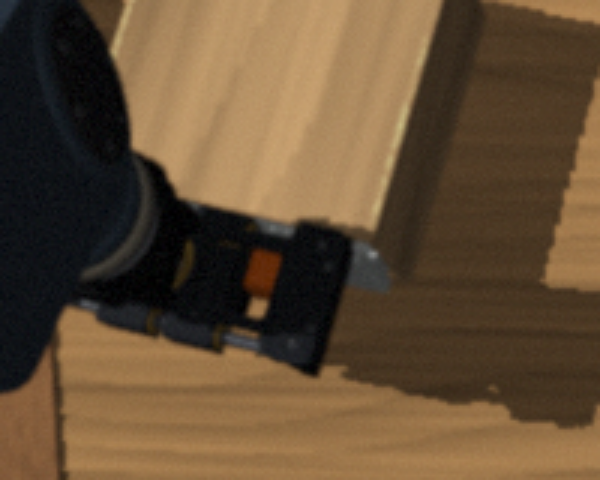

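View pics/side6z.png

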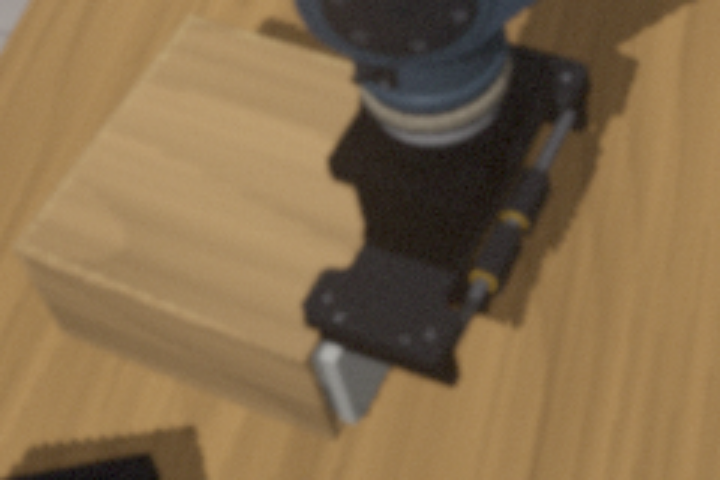

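The front is about 11 mm short of flush (rim at 104 mm against the unit face at 114 mm), and the pad face is about 11 mm ahead of the TCP. So -0.013 needs about 24 mm more.

Call:
{"op": "step_arm", "data": {
  "targets": [
    {"dx":0.005,"dy":0,"dz":0,"rx":0,"ry":0,"rz":0},
    {"dx":0.01,"dy":0,"dz":0,"rx":0,"ry":0,"rz":0},
    {"dx":0.014,"dy":0,"dz":0,"rx":0,"ry":0,"rz":0},
    {"dx":0.018,"dy":0,"dz":0,"rx":0,"ry":0,"rz":0},
    {"dx":0.022,"dy":0,"dz":0,"rx":0,"ry":0,"rz":0}
  ]
}}

```text
time: 13.2
position: [0.6124, 0.2449, 0.054]
tool_rot: [0.994, -0.108, -0.003, -0.001]
ft_force: [-7.3, 2.3, 3.6]
grip_width: 0.0002
```

```bash
python3 -c "
from h import *
along()"
```

```text
t 13.2 along 0.0894 lat 0.0004 z 0.054 F along -7.62 [-7.31  2.28  3.59] 0.0002
```

Call:
{"op": "step_arm", "data": {
  "targets": [
    {"dx":0.001,"dy":0,"dz":0,"rx":0,"ry":0,"rz":0},
    {"dx":0.002,"dy":0,"dz":0,"rx":0,"ry":0,"rz":0},
    {"dx":0.003,"dy":0,"dz":0,"rx":0,"ry":0,"rz":0},
    {"dx":0.003,"dy":0,"dz":0,"rx":0,"ry":0,"rz":0},
    {"dx":0.003,"dy":0,"dz":0,"rx":0,"ry":0,"rz":0}
  ]
}}

```text
time: 13.82
position: [0.6142, 0.2445, 0.054]
tool_rot: [0.994, -0.108, -0.004, -0.001]
ft_force: [-5.6, 3.1, 4.0]
grip_width: 0.0007
```

```bash
python3 -c "
from h import *
along()
c=viewer.camera('side');cv2.imwrite('pics/side7z.png',cv2.resize(c['img'][240:400,60:300],None,fx=3,fy=3))
c=viewer.camera('top');W=pts(c);hsv=cv2.cvtColor(c['img'],cv2.COLOR_BGR2HSV);d=W-np.array([.525,.264,0]); a=d@u; l=d@n_
mo=(c['depth']>0)&(cv2.inRange(hsv,(5,180,80),(15,255,255))>0)&(abs(l)<.06)&(a<.16)
print('orange',mo.sum(),np.percentile(a[mo],[2,20,50,80,98]).round(4))"
```

```text
t 13.825 along 0.0913 lat 0.0004 z 0.054 F along -6.1 [-5.57  3.12  3.97] 0.0007
orange 80 [0.1026 0.1054 0.11   0.1147 0.1179]
```

View pics/side7z.png

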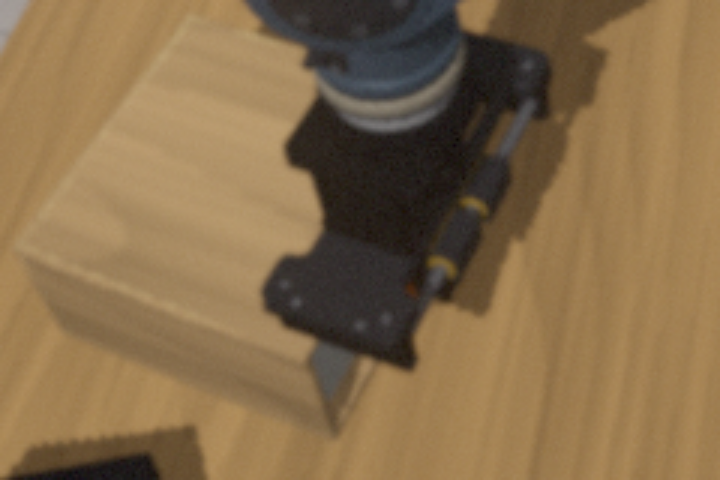

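The white front is recessed behind the unit edge (crop ~(330,370)), and the pad face at 0.102 gives a joint value of about -0.012. Backing off slowly so the tray comes out to the catch.

Call:
{"op": "step_arm", "data": {
  "targets": [
    {"dx":-0.004,"dy":0,"dz":0,"rx":0,"ry":0,"rz":0},
    {"dx":-0.008,"dy":0,"dz":0,"rx":0,"ry":0,"rz":0},
    {"dx":-0.012,"dy":0,"dz":0,"rx":0,"ry":0,"rz":0},
    {"dx":-0.018,"dy":0,"dz":0,"rx":0,"ry":0,"rz":0},
    {"dx":-0.025,"dy":0,"dz":0,"rx":0,"ry":0,"rz":0}
  ]
}}

```text
time: 14.55
position: [0.5907, 0.2496, 0.0544]
tool_rot: [0.994, -0.108, -0.003, -0.001]
ft_force: [0.6, -0.9, -0.2]
grip_width: 0.0006
```

```bash
python3 -c "
from h import *
along()
c=viewer.camera('top');W=pts(c);hsv=cv2.cvtColor(c['img'],cv2.COLOR_BGR2HSV);d=W-np.array([.525,.264,0]); a=d@u; l=d@n_
mo=(c['depth']>0)&(cv2.inRange(hsv,(5,180,80),(15,255,255))>0)&(abs(l)<.06)&(a<.16)
print('orange',mo.sum(),np.percentile(a[mo],[2,20,50,80,98]).round(4))"
```

```text
t 14.55 along 0.0673 lat 0.0003 z 0.0544 F along 0.73 [ 0.56 -0.86 -0.21] 0.0006
orange 50 [0.0927 0.0943 0.097  0.1131 0.1148]
```

Call:
{"op": "step_arm", "data": {
  "targets": [
    {"dx":-0.03,"dy":0,"dz":0,"rx":0,"ry":0,"rz":0},
    {"dx":-0.06,"dy":0,"dz":0,"rx":0,"ry":0,"rz":0},
    {"dx":-0.07,"dy":0,"dz":-0.04,"rx":0,"ry":0,"rz":0},
    {"dx":-0.07,"dy":0,"dz":-0.09,"rx":0,"ry":0,"rz":0},
    {"dx":-0.07,"dy":0,"dz":-0.14,"rx":0,"ry":0,"rz":0}
  ]
}}

```text
time: 15.22
position: [0.5218, 0.2645, 0.1962]
tool_rot: [0.994, -0.108, -0.004, -0.0]
ft_force: [1.2, -0.2, 0.9]
grip_width: 0.0006
```

Call:
{"op": "step_arm", "data": {
  "targets": [
    {"dx":0,"dy":0.04,"dz":-0.01,"rx":0,"ry":0,"rz":0},
    {"dx":0,"dy":0.09,"dz":-0.02,"rx":0,"ry":0,"rz":0},
    {"dx":0,"dy":0.14,"dz":-0.02,"rx":0,"ry":0,"rz":0},
    {"dx":0,"dy":0.19,"dz":-0.02,"rx":0,"ry":0,"rz":0},
    {"dx":0,"dy":0.22,"dz":-0.02,"rx":0,"ry":0,"rz":0}
  ]
}}

```text
time: 15.85
position: [0.4745, 0.0475, 0.2166]
tool_rot: [0.994, -0.108, -0.004, -0.0]
ft_force: [0.3, -0.1, 0.2]
grip_width: 0.0006
```

Run:
```python
from h import *
along()
for n in ('top','side'):
    c=viewer.camera(n); W=pts(c); cv2.imwrite(f'pics/{n}8.png',c['img'])
    hsv=cv2.cvtColor(c['img'],cv2.COLOR_BGR2HSV)
    d=W-np.array([.525,.264,0]); a=d@u; l=d@n_
    mo=(c['depth']>0)&(cv2.inRange(hsv,(5,180,80),(15,255,255))>0)&(abs(l)<.06)&(a<.16)&(a>-.05)
    print(n,'orange',mo.sum(),np.percentile(a[mo],[2,20,50,80,98]).round(4) if mo.sum() else '')
    my=(cv2.inRange(hsv,(22,150,60),(32,255,255))>0)&(c['depth']>0)&(abs(W[...,1]+.166)<.06)&(abs(W[...,0]-.617)<.06)&(W[...,2]>.05)
    print('yellow',my.sum(),np.median(W[my],0).round(4) if my.sum() else '')
    g=(cv2.inRange(hsv,(50,80,20),(75,255,255))>0)&(c['depth']>0)&(abs(l)<.09)&(a>.05)&(a<.3)
    print('green seen',g.sum())
    cv2.imwrite(f'pics/{n}8z.png',cv2.resize(c['img'][10:220,40:260] if n=='top' else c['img'][230:400,60:300],None,fx=2.6,fy=2.6))
```

```text
t 15.85 along -0.004 lat 0.2223 z 0.2166 F along 0.29 [ 0.27 -0.14  0.25] 0.0006
top orange 0 
yellow 287 [ 0.6172 -0.1682  0.0576]
green seen 0
side orange 637 [0.0917 0.0928 0.0946 0.1061 0.1145]
yellow 171 [ 0.6185 -0.1656  0.0563]
green seen 0
```

View pics/top8z.png

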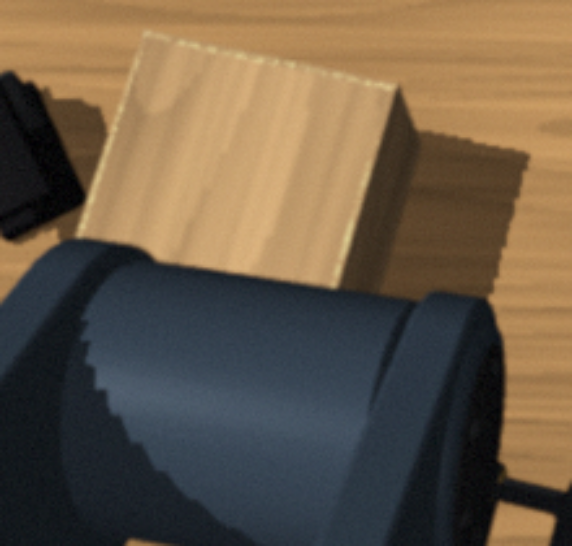

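View pics/side8.png

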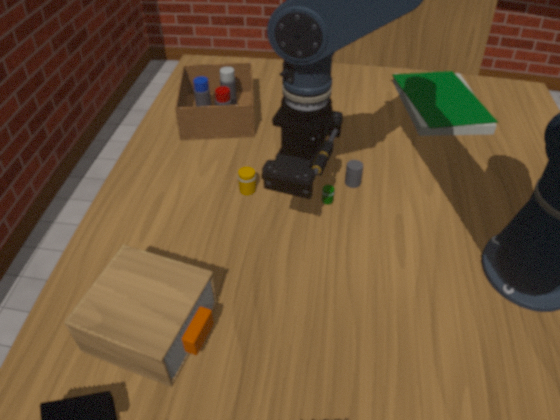

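The side view shows the tray shut with the front flush and the pad at (198,330). The pad face is at about 0.091, so the joint is about 0. Yellow has not moved. One more wait and a recheck before I hand in.

Call:
{"op": "step_arm", "data": {
  "targets": [
    {"dx":0,"dy":0,"dz":0,"rx":0,"ry":0,"rz":0},
    {"dx":0,"dy":0,"dz":0,"rx":0,"ry":0,"rz":0},
    {"dx":0,"dy":0,"dz":0,"rx":0,"ry":0,"rz":0},
    {"dx":0,"dy":0,"dz":0,"rx":0,"ry":0,"rz":0},
    {"dx":0,"dy":0,"dz":0,"rx":0,"ry":0,"rz":0}
  ]
}}

```text
time: 16.58
position: [0.4746, 0.0474, 0.2165]
tool_rot: [0.994, -0.109, -0.004, 0.0]
ft_force: [0.1, -0.2, -0.6]
grip_width: 0.0005
```

Run:
```python
from h import *
c=viewer.camera('side'); W=pts(c); hsv=cv2.cvtColor(c['img'],cv2.COLOR_BGR2HSV)
d=W-np.array([.525,.264,0]); a=d@u; l=d@n_
mo=(c['depth']>0)&(cv2.inRange(hsv,(5,180,80),(15,255,255))>0)&(abs(l)<.06)&(a<.16)&(a>-.05)
p=np.percentile(a[mo],[2,20,50]).round(4); print(mo.sum(),p); along()
if abs(p[0]-.0917)<.0015: print(robot.hand_in())
```

```text
636 [0.0918 0.0928 0.0945]
t 16.625 along -0.0039 lat 0.2224 z 0.2165 F along -0.25 [-0.35 -0.41 -0.51] 0.0001
the job is handed in; nothing more can be done
None
```

The green pot is in the tray, the tray is latched shut, and I handed the job in at about 16.6 s. I could not see the pot once the tray was closed, because the unit's top hides it.

- **Placing:** I stood the large green pot in the open tray and let go. Both cameras then showed it upright, lid at z ≈ 0.069 m, about 71–74 mm behind the pad.
- **Pushing:** I pushed the tray on its orange pad to about -0.012 m, with at most about 8 N in the readings taken after each move, then backed off slowly.
- **Shut:** The pad face read 91.7 mm and then 91.8 mm in from its open position, 0.8 s apart with the arm clear. That puts the joint at about -1.5 mm, so shut to within the 2 mm calibration.
- **Yellow pot:** It reads (0.617, -0.168) from the top camera and (0.6185, -0.1656) from the side camera. That is within a few mm of the start in both views.
- **Pot inside:** That it is still standing rests on how it stood before the push, the gentle motion and the smooth force. I last saw it upright just after the fingers reached the pad.
- **Top camera:** In the final pictures the arm blocked its view of the tray, so the shut check uses the side camera only. An earlier top view, just after release, agreed at about 0.092.

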